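# Load adapter shells tab to the catch and shut the transit case

## Robot

A 7-joint arm with a two-finger parallel gripper is mounted at the origin on the work surface. World frame = base frame: x ahead of the robot, y to its left, z up, the work surface at z = 0. Lengths are in m, angles in rad, forces in N, time in s.
With the tool pointing down it reaches from about 0.4 to 0.9 m from the base axis. Payload 5.6 kg.
Tool frame: the origin (TCP) lies midway between the tips of the shut fingers; the grasp point (between the pads) lies 19 mm behind it; z points along the fingers, y is the line along which they close (so a half turn about z gives the same grasp; the last joint's range is limited). The gripper opens to 92 mm and grips with 3 to 60 N. Pads are 20 mm wide; open, the fingers measure 128 mm over their backs; the gripper's body (75 mm by 189 mm) begins 69 mm behind the grasp point.
Start: joints at [-1.237, 0.468, -0.012, 1.603, 0.006, 1.071, -0.056], TCP at [0.239, 0.604, 0.215] pointing down, gripper open.
Joint ranges: [-2.53, 2.53], [-0.31, 2.02], [-1.57, 1.55], [0.28, 2.44], [-1.29, 4.43], [0.15, 1.84], [-2.92, 2.92]. Speed limits (rad/s): [2.57, 2.57, 3.14, 3.14, 3.14, 3.14, 3.14].

## Interface

Orientations are given as a unit quaternion [x, y, z, w].
In Python, from cell import * gives the robot as it stands.
- The arm moves only by the tool drive_tool, never from a script. Its argument "plan" is a list of rows, each a list of 7 numbers: the shift along the tool's x, y, z in units of 0.04 m (1.0 is 0.04 m), then the turn, a rotation vector about the tool's x, y, z in units of 0.15 rad (1.0 is 0.15 rad), then the opening, from 0 (shut) to 1 (fully open). In form: [[x, y, z, rx, ry, rz, fingers], ...]. A call has exactly 10 rows; each row shifts and turns the commanded pose from where the row before left it, along the tool's axes as they then stand; what a row does not reach is not made up. A row lasts 1/10 s, in which the tool goes at most 50 mm and 8.59 degrees, less where a joint would pass 70% of its speed; a pose out of reach is approached as far as the arm can. A call with a number of a shift or a turn outside -1 to 1 is refused whole. A call with a gripper value outside its range is refused whole. The fingers move at their own pace and stop on an object; "newtons" is the grip in N (left out, the last holds). Time passes only in rows, so rows that do not move let the fingers close, or fill a call up. It gives the time, the measured TCP pose, the force, the opening and the grip force at its end, in the units of the state.
- observe(): the state, without advancing time (a new reading comes with each control period).
- get_image(name): name is "scene" or "top" or "wrist"; returns a dict with "color" (420x560x3 uint8, red, green, blue), "fx", "fy", "cx", "cy" (pixels), "xyz" and "orientation" of the camera in the world. Camera axes: x right, y down, z forward; pixel columns grow to the right and rows downward; lengths in m; the calibration is good to about 2 mm. A picture is of the moment at which its call begins. There is no depth.
- close_job(): hands the job in; it is judged then, once.
Trained networks look in a picture, given as the dict that the camera call returned (one of the last four; its "shot" number tells which), for a name from the list of things; names that differ only in an ending like _2 or _b are one class to them, and where a whole thing is asked for, a point or a joint stands for the part that bears it (a point fixed in the world has none). Each returns a list of dicts, best first, with "conf" (0 to 1); they miss things now and then, are a little off and sometimes report something else, mostly with a low value. They report only what shows in the picture. A call takes as long as a camera call. They do not tell look-alikes from the thing itself.
- cut_out(query, picture): "pixels" (420x560 bool, what is visible of it) and "position" ([row, column] in pixels, amid what is visible of it).
- tip_of(query, picture): "position" ([row, column] in pixels: a listed point, or the origin of a listed thing).
The state is a dict: "time_s": time; "joint_positions": joint angles; "joint_vel": joint speeds; "joint_efforts": joint torques, N m; "ee_pos": TCP position; "ee_rot": TCP orientation; "wrist_force": force on the tool from outside, world axes, zero at the start; "torque": the same for the moment, N m; "gripper_width": finger opening in m; "grasp_force": force on a finger pad.
Only numpy, scipy, OpenCV 4.12 (cv2) and the standard library are available. Lean on these libraries where they do the work, as an engineer would, in place of code of your own. Each camera call takes 0.05 s, during which the arm holds its last target. There are 200 camera calls.

## Task

Take the two white adapter shells from the sloped rack and lay them flat in the two nests of the black case, open side down as they are, both with the orange tab in the gap at the catch end (away from the hinge). When both are in, press the clear lid shut past its catch until it is fully down. Leave the other things on the table where they are.

Things in the scene. Friction and masses are not known exactly. Their poses are not given: they have to be found in the camera images.
- shell_a: white hollow plastic half shell, 90 g, 100 x 46 x 30 mm, open underneath, with an orange tab (16 mm long, 18 wide, 8 thick, level with the underside) in the middle of one short end. Origin: centre of the underside of the 100 x 46 block; x runs towards the tab, z out of the closed top. Starts in either lane of the rack, tab up the slope.
- shell_b: white hollow plastic half shell, 90 g, 100 x 46 x 30 mm, open underneath, with an orange tab (16 mm long, 18 wide, 8 thick, level with the underside) in the middle of one short end. Origin: centre of the underside of the 100 x 46 block; x runs towards the tab, z out of the closed top. Starts in either lane of the rack, tab down the slope.
- tab_a (a point): tip of shell_a's orange tab, 66 mm from the shell's origin.
- tab_b (a point): tip of shell_b's orange tab, 66 mm from the shell's origin.
- rack: fixed dark steel and blue rack, 200 mm wide (y), 135 mm deep (x); its plate is tilted 0.44 rad (25 degrees), rising along the rack's -x, towards the robot. Two lanes at y = +50 and -50 mm, a shell in each, underside centre 55 mm above the table at rack x = 0. A 13 mm high ledge stops them at the low end; a 10 mm high rib divides the lanes. Origin: centre of its foot on the table.
- case: fixed black transit case, 170 mm (its x) x 250 mm (its y), floor 6 mm thick, walls 4 mm thick reaching 42 mm above the table. Origin: centre of its underside; z up. The lid's hinge runs along its +x wall, the steel spring catch is outside the middle of its -x wall. Two nests inside, side by side along y, shells lying along x.
- nest0 (a point): centre of a nest on the case's floor (6 mm above the table), at case y = +50 mm; axes as the case's. Blue fences 12 mm high leave a shell 4 mm free at each side, 5 mm at each end; side fences stand only at its corners (37 to 55 mm from the middle), so fingers fit beside the middle. In the fence at the -x (catch) end is a 28 mm gap for the tab, with an orange floor mark.
- nest1 (a point): centre of the other nest, at case y = -50 mm; as nest0.
- lid (a joint): angle of the clear, blue-framed lid (rad): 0 = fully shut, flat on the walls; about 1.57 = standing upright; stops at 1.85. The hinge is stiff: the lid stays where it is left. On closing, the catch stops it at about 0.07 (edge 12 mm up); a firm push (about 8 N) on the free edge pushes it past the catch until it is fully down.
- lid_edge (a point): point on the lid's outer face (its upper face when shut), middle of its free edge, 172 mm from the hinge; the lid is 250 mm wide along the hinge, 5 mm thick and ends 8 mm (at the centre 16 mm) beyond this point. Its x axis points from the free edge to the hinge, its y along the hinge, its z out of the outer face.
- lid_hinge (a point): middle of the lid's hinge line, 43 mm above the table; axes turn with the lid.
- tape: bystander: yellow tape roll, 60 mm across, 22 mm high, lying between rack and case.
- flux: bystander: small bottle, 36 mm across, 85 mm high, standing between rack and case.
- driver: bystander: red screwdriver lying beside the rack.
- heatsink: bystander: finned aluminium heat sink 60 x 110 x 30 mm lying beside the case, beyond the lid.
Mind the look-alikes: they are no part of the job. What is shaped like the shell_b but blue or yellow is not meant.

How it is judged:
On the way, in this order (a step that is already met when the one before it is completed fails the run):
1. both shells lie flat in the nests, tabs to the catch end, let go, the lid still open (((horizontal distance between shell_a and nest0 below 0.008 m and z of shell_a in the frame of nest0 below 0.003 m and angle between shell_a's own z axis and vertical below 0.05 rad and x of tab_a in the frame of case below -0.055 m) or (horizontal distance between shell_a and nest1 below 0.008 m and z of shell_a in the frame of nest1 below 0.003 m and angle between shell_a's own z axis and vertical below 0.05 rad and x of tab_a in the frame of case below -0.055 m)) and ((horizontal distance between shell_b and nest0 below 0.008 m and z of shell_b in the frame of nest0 below 0.003 m and angle between shell_b's own z axis and vertical below 0.05 rad and x of tab_b in the frame of case below -0.055 m) or (horizontal distance between shell_b and nest1 below 0.008 m and z of shell_b in the frame of nest1 below 0.003 m and angle between shell_b's own z axis and vertical below 0.05 rad and x of tab_b in the frame of case below -0.055 m)) and value of joint lid above 0.6 rad and contact force between the fingers and shell_a below 0.1 N and contact force between the fingers and shell_b below 0.1 N), for 0.2 s.
2. the lid is pressed shut past the catch (value of joint lid below 0.025 rad), for 0.2 s.
At the end, for the whole second after the job is handed in: Each shell lies at rest in a nest of the case: centre within 8 mm of the nest's centre, underside within 3 mm of the floor, tilted less than 0.05 rad, the tab's tip more than 55 mm towards the catch end; the lid is shut past its catch (below 0.025 rad) (((horizontal distance between shell_a and nest0 below 0.008 m and z of shell_a in the frame of nest0 below 0.003 m and angle between shell_a's own z axis and vertical below 0.05 rad and x of tab_a in the frame of case below -0.055 m) or (horizontal distance between shell_a and nest1 below 0.008 m and z of shell_a in the frame of nest1 below 0.003 m and angle between shell_a's own z axis and vertical below 0.05 rad and x of tab_a in the frame of case below -0.055 m)) and ((horizontal distance between shell_b and nest0 below 0.008 m and z of shell_b in the frame of nest0 below 0.003 m and angle between shell_b's own z axis and vertical below 0.05 rad and x of tab_b in the frame of case below -0.055 m) or (horizontal distance between shell_b and nest1 below 0.008 m and z of shell_b in the frame of nest1 below 0.003 m and angle between shell_b's own z axis and vertical below 0.05 rad and x of tab_b in the frame of case below -0.055 m)) and value of joint lid below 0.025 rad and linear speed of each of shell_a, shell_b below 0.02 m/s); the robot touches nothing.
It fails at once if the tape is moved more than 40 mm (distance of tape from where it was at the start of the episode above 0.04 m).
It fails at once if the flux is moved more than 40 mm (distance of flux from where it was at the start of the episode above 0.04 m).
It fails at once if the driver is moved more than 40 mm (distance of driver from where it was at the start of the episode above 0.04 m).
It fails at once if the heatsink is moved more than 40 mm (distance of heatsink from where it was at the start of the episode above 0.04 m).
It also fails if it takes over 72 s, if anything falls off the work surface, if the arm or the gripper's body presses on something with over 40 N, if the wrist force passes 120 N, or if a joint passes its speed limit or range.

## Working session

There is one attempt and no reset: what is moved stays moved. The work goes in short steps, Python scripts to look and compute and a tool call to move; the robot and the scene stay as the last step left them, time stands still between calls to the robot, and variables do not carry over. Pictures are saved under pics/ and viewed, at most 11 in all, crops included, and the job is handed in when it is done.

Besides the shell and the picture viewer there is one more tool, called as name([rows], argument=value, ...), one row to a line, values as JSON. drive_tool: Moves the arm, as the interface text tells. Shifts and turns lie within -1 to 1; 1 stands for 0.04 m of shift or 0.15 rad of turn. Its arguments: {"type":"object","properties":{"plan":{"type":"array"},"newtons":{"type":"number"}},"required":["plan"]}

```bash
ls; mkdir -p pics; cat > h.py <<'E'
from cell import *
import numpy as np, cv2
from scipy.spatial.transform import Rotation as R
def ray(im,rc):
    d=np.array([(rc[1]-im['cx'])/im['fx'],(rc[0]-im['cy'])/im['fy'],1.])
    d=R.from_quat(im['orientation']).apply(d); return np.array(im['xyz']),d/np.linalg.norm(d)
def atz(im,rc,z):
    o,d=ray(im,rc); return o+d*(z-o[2])/d[2]
def proj(im,p):
    q=R.from_quat(im['orientation']).inv().apply(np.array(p)-im['xyz'])
    return np.array([im['cy']+im['fy']*q[1]/q[2],im['cx']+im['fx']*q[0]/q[2]])
def tri(L):
    A=np.zeros((3,3));b=np.zeros(3)
    for im,rc in L:
        o,d=ray(im,rc);M=np.eye(3)-np.outer(d,d);A+=M;b+=M@o
    return np.linalg.solve(A,b)
def save(im,name,crop=None,s=1):
    c=im['color'][:,:,::-1]
    if crop: c=c[crop[0]:crop[1],crop[2]:crop[3]]
    cv2.imwrite('pics/'+name,cv2.resize(c,None,fx=s,fy=s,interpolation=cv2.INTER_CUBIC))
E
python3 - <<'E'
from h import *
t=get_image('top');s=get_image('scene')
print(t['xyz'],t['orientation'],t['fx'],s['xyz'],s['orientation'])
save(t,'t0.png',None,1.42);save(s,'s0.png',None,1.42)
for q in ['shell_a','tab_a','rack','case','nest0','nest1','lid','lid_edge','lid_hinge','tape','flux']:
    for n,im in (('t',t),('s',s)):
        try: print(q,n,[(np.round(d['position'],1).tolist(),round(d['conf'],2)) for d in tip_of(q,im)[:5]])
        except Exception as e: print(q,n,e)
print(observe())
E
```

```text
pics
[ 0.46655122 -0.0099      1.12983233] [-0.70224585  0.71133647 -0.01642895  0.02411002] 410.91506860724166 [1.37153756 0.51322132 0.78580481] [ 0.43593233  0.77512602 -0.40024455 -0.22123959]
shell_a t [([274.3, 351.3], 0.91), ([186.6, 375.4], 0.89), ([143.9, 276.1], 0.66), ([197.8, 339.9], 0.62)]
shell_a s [([210.6, 226.2], 0.93), ([188.8, 255.2], 0.8), ([272.9, 245.0], 0.79), ([204.4, 199.6], 0.72)]
tab_a t [([122.8, 285.1], 0.94), ([284.7, 327.9], 0.79), ([173.7, 332.8], 0.69)]
tab_a s [([229.6, 217.6], 0.95), ([192.2, 270.8], 0.94), ([187.0, 207.1], 0.89)]
rack t [([197.2, 356.4], 0.6)]
rack s [([223.8, 216.7], 0.7)]
case t [([195.7, 338.9], 0.29)]
case s [([260.2, 349.6], 0.85)]
nest0 t [([234.4, 191.9], 0.87), ([194.9, 199.5], 0.62)]
nest0 s [([269.4, 340.6], 0.79), ([249.6, 358.7], 0.7), ([216.2, 397.7], 0.53)]
nest1 t [([234.4, 191.9], 0.87), ([194.9, 199.5], 0.62)]
nest1 s [([269.4, 340.6], 0.79), ([249.6, 358.7], 0.7), ([216.2, 397.7], 0.53)]
lid t it knows: case, driver, flux, heatsink, lid_edge, lid_hinge, nest, rack, shell, tab, tape
lid s it knows: case, driver, fl
[... 393 characters left out ...]
 0.46749414, -0.01160386,  1.60269213,  0.00600801,
        1.07137749, -0.05631595]), 'joint_vel': array([ 5.69225598e-04, -7.68073924e-05,  3.77141226e-04, -1.49735639e-03,
       -9.84021995e-04,  3.69996768e-03,  3.78871167e-04]), 'joint_efforts': array([ 1.15528710e-03, -5.20429552e+01, -1.22839559e-02, -2.44054878e+01,
       -5.67450200e-02,  1.14635387e-02,  4.36699679e-05]), 'ee_pos': array([0.23921164, 0.60440288, 0.21459943]), 'ee_rot': array([1.87326211e-01, 9.82297760e-01, 2.84615750e-05, 2.65693385e-05]), 'wrist_force': array([-0.54023135,  0.43816515, -0.11827864]), 'torque': array([0.01377315, 0.02645161, 0.06392207]), 'grasp_force': 0.0, 'gripper_width': 0.09195263420715669}
```

View pics/t0.png

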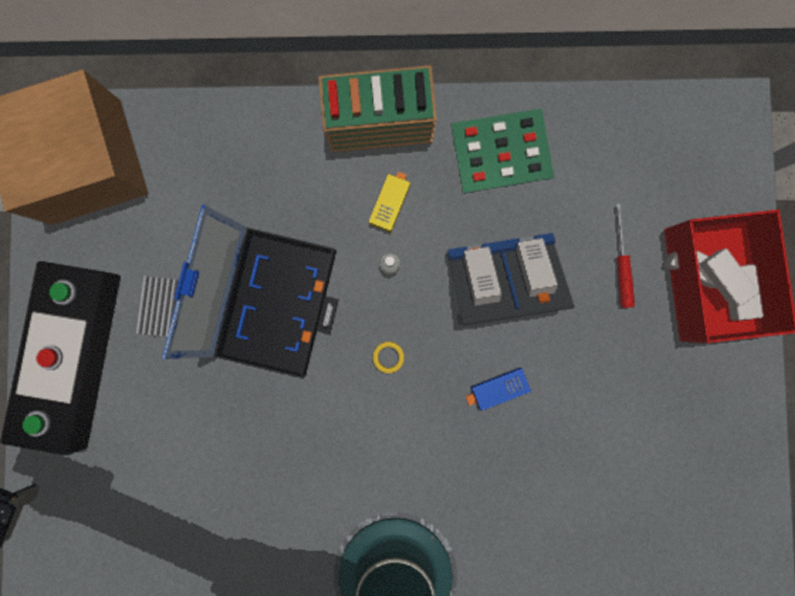

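View pics/s0.png

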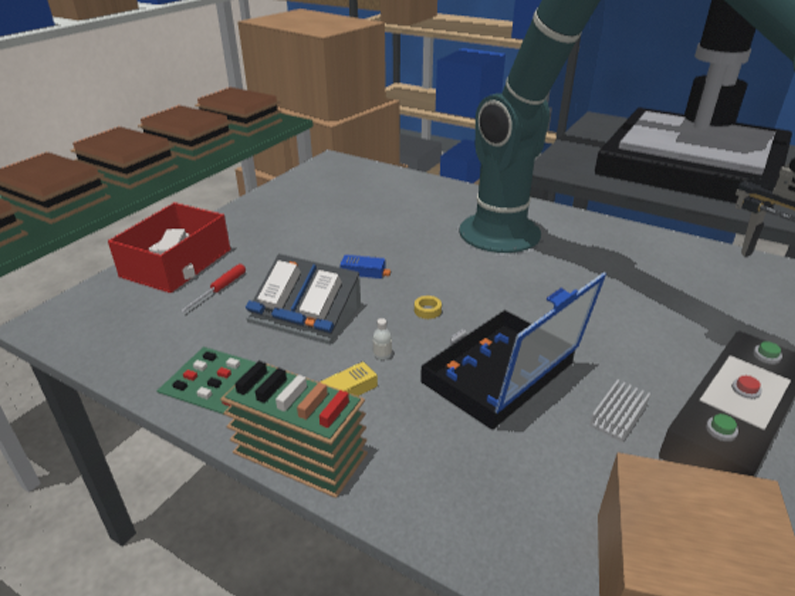

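The top view shows the rack with two white shells: left at about (485,275), right at (538,265). The right one's orange tab is on the robot side at (543,297), so it is up the slope and this is shell_a. In the scene view the left one's tab is at the ledge at (310,324), down the slope, so this is shell_b.
The look-alikes are the yellow block at (389,202), the blue block at (500,389) and the white pieces in the red bin at (735,285). None of them is meant: they are the wrong colour or not in the rack. The case's catch is at (328,315), with the open lid on the left.

```bash
python3 - <<'E'
from h import *
t=get_image('top');s=get_image('scene')
def T(a,b): 
    p=tri([(t,a),(s,b)]); print(np.round(p,4), np.round(proj(t,p)-a,1),np.round(proj(s,p)-b,1))
print('shell left/right');T([197.8,339.9],[204.4,226.2]) if 0 else None
for z in (.055,): print(atz(t,[197.8,339.9],z),atz(t,[186.6,375.4],z))
print('scene shells',atz(s,[210.6,226.2],.055),atz(s,[204.4,199.6],.055))
print('rack',atz(t,[197.2,356.4],0),atz(s,[223.8,216.7],0))
print('nests');T([194.9,199.5],[269.4,340.6]);T([234.4,191.9],[249.6,358.7])
T([194.9,199.5],[249.6,358.7]);T([234.4,191.9],[269.4,340.6])
print('edge');T([196.8,129.6],[217.8,398.7]);print('hinge');T([207.5,163.4],[265.4,378.4])
print('tape',atz(t,[248.9,272.8],0.0),'flux',atz(t,[185.7,273.9],0))
save(t,'t1.png',(150,245,300,420),6)
w=get_image('wrist'); o=observe(); Q=R.from_quat(o['ee_rot'])
print('wrist cam in tool',Q.inv().apply(w['xyz']-o['ee_pos']),(Q.inv()*R.from_quat(w['orientation'])).as_matrix(),w['fx'])
E
```

```text
shell left/right
[ 0.54822621 -0.16951673  0.055     ] [ 0.57640298 -0.26299873  0.055     ]
scene shells [ 0.5556929  -0.16583529  0.055     ] [ 0.5707961  -0.25481194  0.055     ]
rack [ 0.55345284 -0.22303889  0.        ] [ 0.56598911 -0.19929611  0.        ]
nests
[0.5643 0.2103 0.0053] [ 0.3 -0.7] [ 0.  -0.8]
[0.4592 0.2252 0.0051] [-0.8  1.6] [-0.2  1.8]
[0.5492 0.2215 0.0665] [ 4.2 -9.5] [  0.3 -10.6]
[ 0.4732  0.2133 -0.0591] [-5.9 10.3] [-1.5 11.7]
edge
[0.5449 0.3296 0.2058] [ 0.2 -0.6] [ 0.1 -0.6]
hinge
[0.5299 0.3    0.0348] [ 0.  -0.1] [ 0.  -0.1]
tape [0.41458258 0.0087399  0.        ] flux [0.5883576  0.00356849 0.        ]
wrist cam in tool [ 0.06995798  0.00047473 -0.16995405] [[ 2.24832558e-04 -9.68237886e-01 -2.50030688e-01]
 [ 9.99999286e-01 -7.57373304e-05  1.19251022e-03]
 [-1.17357023e-03 -2.50030778e-01  9.68237178e-01]] 333.07075444392626
```

View pics/t1.png

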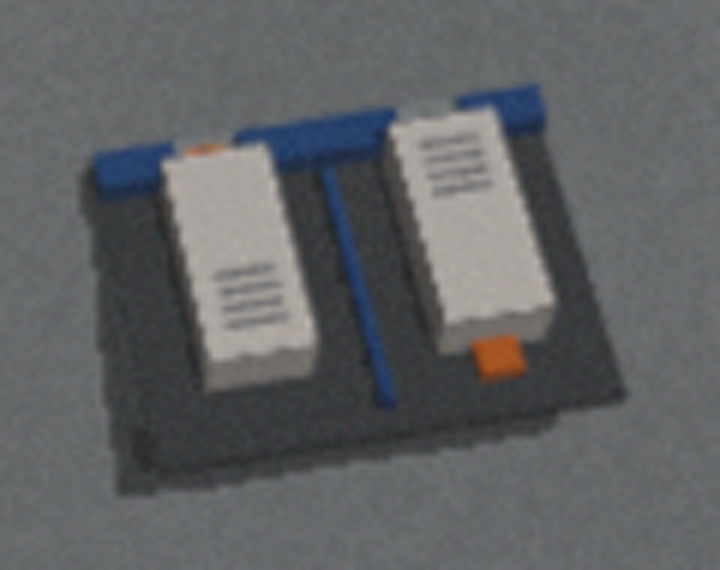

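shell_a is in the right lane (its orange tab is towards the robot, crop (498,357)). shell_b is in the left lane (its orange tab shows past the ledge at crop (205,148)). Next I move to a view over the case.

```bash
cat >> h.py <<'E'
def down(az,tilt=0.):
    # tool y at world azimuth az (deg); fingers down, tilted by rotating about tool y by tilt
    a=np.radians(az);y=np.array([np.cos(a),np.sin(a),0]);z=np.array([0,0,-1.]);x=np.cross(y,z)
    return R.from_matrix(np.c_[x,y,z])*R.from_rotvec([0,tilt,0])
def rows(p,Rt,N,start=None):
    if start is None:
        o=observe();p0,R0=np.array(o['ee_pos']),R.from_quat(o['ee_rot'])
    else: p0,R0=start
    from scipy.linalg import logm,expm
    M=lambda p,r:np.block([[r.as_matrix(),np.reshape(p,(3,1))],[np.zeros((1,3)),1]])
    L=np.real(logm(np.linalg.inv(M(p0,R0))@M(p,Rt)));T=expm(L/N)
    r=np.r_[T[:3,3]/.04,R.from_matrix(T[:3,:3]).as_rotvec()/.15]
    print(N,'rows of',np.round(r,3).tolist()); m=M(p0,R0)@expm(L/2);print('  mid',np.round(m[:3,3],3))
    return np.array(p),Rt
E
python3 -c "
from h import *
rows([.5,.16,.30],down(98),17)"
```

```text
17 rows of [-0.472, -0.603, -0.126, 0.0, 0.0, -0.203]
  mid [0.341 0.365 0.257]
```

drive_tool([
  [-0.47, -0.6, -0.3, 0, 0, -0.2, 1],
  [-0.47, -0.6, -0.3, 0, 0, -0.2, 1],
  [-0.47, -0.6, -0.3, 0, 0, -0.2, 1],
  [-0.47, -0.6, -0.3, 0, 0, -0.2, 1],
  [-0.47, -0.6, -0.3, 0, 0, -0.2, 1],
  [-0.47, -0.6, -0.3, 0, 0, -0.2, 1],
  [-0.47, -0.6, -0.3, 0, 0, -0.2, 1],
  [-0.47, -0.6, 0, 0, 0, -0.2, 1],
  [-0.47, -0.6, 0, 0, 0, -0.2, 1],
  [-0.47, -0.6, 0, 0, 0, -0.2, 1],
])

```text
time_s: 2.25
ee_pos: [0.3642, 0.3263, 0.299]
ee_rot: [0.038, 0.999, 0.0, 0.0]
wrist_force: [-0.1, -0.8, -0.3]
gripper_width: 0.0918
grasp_force: 0.0
```

drive_tool([
  [-0.47, -0.6, 0, 0, 0, -0.2, 1],
  [-0.47, -0.6, 0, 0, 0, -0.2, 1],
  [-0.47, -0.6, 0, 0, 0, -0.2, 1],
  [-0.47, -0.6, 0, 0, 0, -0.2, 1],
  [-0.47, -0.6, 0, 0, 0, -0.2, 1],
  [-0.47, -0.6, 0, 0, 0, -0.2, 1],
  [-0.47, -0.6, 0, 0, 0, -0.2, 1],
  [0, 0, 0, 0, 0, 0, 1],
  [0, 0, 0, 0, 0, 0, 1],
  [0, 0, 0, 0, 0, 0, 1],
])

```text
time_s: 3.25
ee_pos: [0.4966, 0.1624, 0.2985]
ee_rot: [-0.067, 0.998, 0.0, -0.0]
wrist_force: [0.2, 0.5, -0.3]
gripper_width: 0.0917
grasp_force: 0.0
```

```bash
cat >> h.py <<'E'
import pickle
def look(tag,qs=('shell_a','tab_a','nest0','lid_edge','lid_hinge','case','rack'),show=True):
    w=get_image('wrist');D={q:[(np.round(d['position'],1).tolist(),round(d['conf'],2)) for d in tip_of(q,w)[:5]] for q in qs}
    pickle.dump((w,D),open(tag+'.pkl','wb'))
    for q in qs: print(q,D[q])
    return w,D
E
python3 - <<'E'
from h import *
w,D=look('w1');save(w,'w1.png',None,1.42)
for q,z in (('nest0',.006),('shell_a',.055),('lid_hinge',.043)):
    for p,c in D[q]: print(q,p,atz(w,p,z))
print();rows([.48,-.16,.30],down(98),9)
E
```

```text
shell_a [([188.2, 17.0], 0.6)]
tab_a [([232.7, 42.2], 0.64), ([9.4, 54.1], 0.57)]
nest0 [([160.2, 334.4], 0.87), ([227.5, 308.0], 0.68)]
lid_edge [([290.1, 467.6], 0.75)]
lid_hinge [([223.2, 380.6], 0.63)]
case [([190.3, 314.9], 0.55), ([225.5, 304.7], 0.37), ([230.0, 38.1], 0.24)]
rack []
nest0 [160.2, 334.4] [0.4664925  0.23455271 0.006     ]
nest0 [227.5, 308.0] [0.56766635 0.21348421 0.006     ]
shell_a [188.2, 17.0] [ 0.55067721 -0.16441301  0.055     ]
lid_hinge [223.2, 380.6] [0.53753659 0.30377278 0.043     ]

9 rows of [0.169, -0.879, -0.004, 0.0, 0.0, -0.004]
  mid [0.488 0.001 0.299]
```

View pics/w1.png

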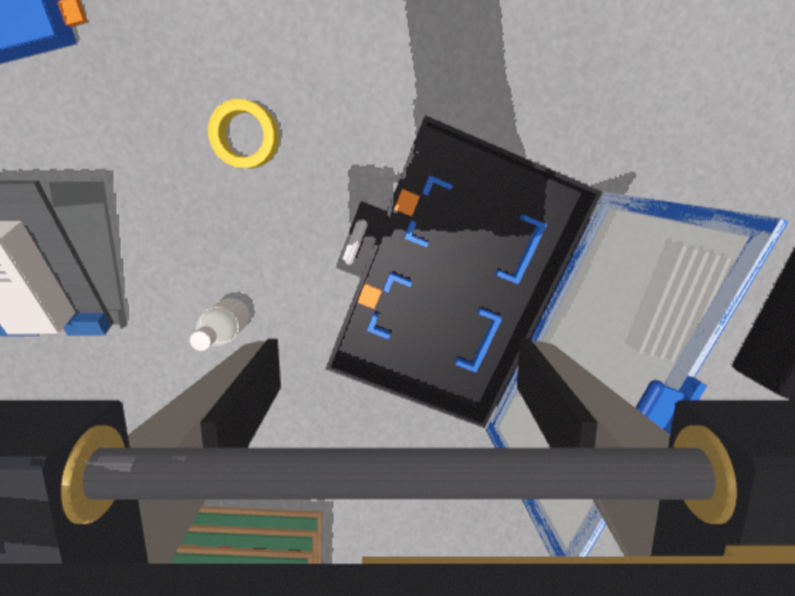

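The wrist view shows the case with rim corners at about (425,118), (600,190), (487,425) and (328,368). The orange gap marks are at (406,202) and (370,296), and the lid is to the right. The flux bottle is at (205,338), the tape at (243,132) and the rack at the left edge.

drive_tool([
  [0.17, -0.88, 0, 0, 0, 0, 1],
  [0.17, -0.88, 0, 0, 0, 0, 1],
  [0.17, -0.88, 0, 0, 0, 0, 1],
  [0.17, -0.88, 0, 0, 0, 0, 1],
  [0.17, -0.88, 0, 0, 0, 0, 1],
  [0.17, -0.88, 0, 0, 0, 0, 1],
  [0.17, -0.88, 0, 0, 0, 0, 1],
  [0.17, -0.88, 0, 0, 0, 0, 1],
  [0.17, -0.88, 0, 0, 0, 0, 1],
  [0, 0, 0, 0, 0, 0, 1],
])

```text
time_s: 4.65
ee_pos: [0.4777, -0.1659, 0.299]
ee_rot: [-0.063, 0.998, -0.001, 0.0]
wrist_force: [0.4, 0.1, -0.2]
gripper_width: 0.0919
grasp_force: 0.0
```

```bash
python3 - <<'E'
from h import *
w,D=look('w2');save(w,'w2.png',None,1.42)
w1,D1=pickle.load(open('w1.pkl','rb'))
# case pose from rim corners (z=.042)
from scipy.optimize import least_squares
px=np.array([[118,425],[190,600],[425,487],[368,328]])/1.42
mdl=np.array([[-85,-125],[85,-125],[85,125],[-85,125]])/1000
def f(v):
    c,s=np.cos(v[2]),np.sin(v[2])
    return np.concatenate([proj(w1,[v[0]+c*m[0]-s*m[1],v[1]+s*m[0]+c*m[1],.042])-p for m,p in zip(mdl,px)])
r=least_squares(f,[.515,.22,1.35]);print('case',r.x,np.degrees(r.x[2]),np.round(r.fun,1))
E
```

```text
shell_a [([328.4, 370.9], 0.93), ([235.2, 274.2], 0.7), ([235.3, 196.0], 0.65), ([73.0, 262.7], 0.63)]
tab_a [([359.2, 345.1], 0.97), ([63.5, 314.6], 0.94), ([196.9, 186.5], 0.73)]
nest0 [([263.7, 519.2], 0.72)]
lid_edge []
lid_hinge []
case [([229.2, 531.2], 0.9), ([230.1, 83.0], 0.59)]
rack [([223.1, 240.9], 0.95)]
case [0.52582346 0.22591894 4.39652952] 251.90258576322904 [  65.9  130.7  -46.9 -112.3  -39.1 -115.4   49.1  105.4]
```

View pics/w2.png

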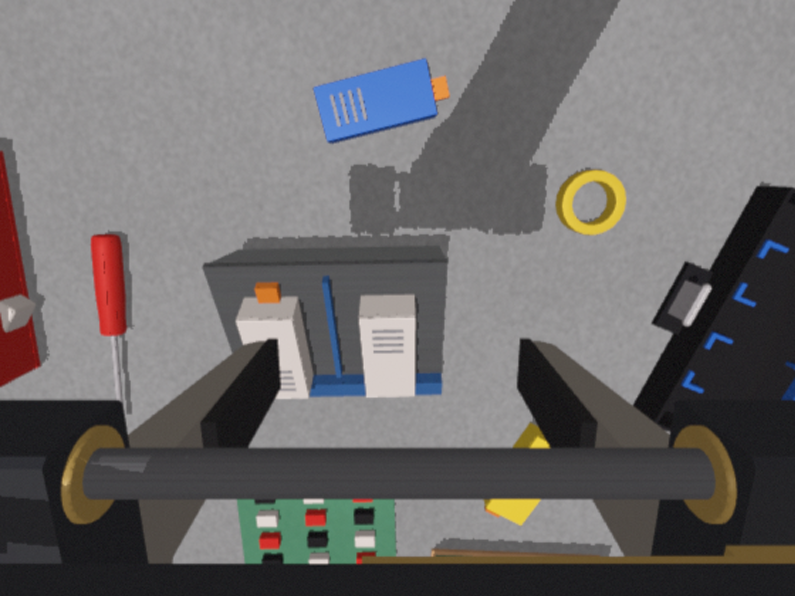

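The view shows the rack near the centre. The shell_b top corners are at (361,316), (415,316), (416,396) and (366,396), and the lower edge of its up-slope end is at (360,296)-(414,296). shell_a's tab is at (268,292), so it is up the slope.

```bash
cat >> h.py <<'E'
from scipy.optimize import least_squares
def fitcase(w1,px,x0=(.515,.22,1.36)):
    mdl=np.array([[-85,125],[85,125],[85,-125],[-85,-125]])/1000
    def f(v):
        c,s=np.cos(v[2]),np.sin(v[2])
        return np.concatenate([proj(w1,[v[0]+c*m[0]-s*m[1],v[1]+s*m[0]+c*m[1],.042])-p for m,p in zip(mdl,px)])
    return least_squares(f,x0)
def rackR(yaw,tilt=.44): return R.from_euler('ZY',[yaw,tilt])
def fitshell(obs,x0,tilt=.44):
    # obs: (im, point in slope frame, [row,col])
    def f(v): return np.concatenate([proj(im,v[:3]+rackR(v[3],tilt).apply(m))-p for im,m,p in obs])
    return least_squares(f,x0)
E
python3 - <<'E'
from h import *
w1,_=pickle.load(open('w1.pkl','rb'));w2,_=pickle.load(open('w2.pkl','rb'))
r=fitcase(w1,np.array([[118,425],[190,600],[425,487],[368,328]])/1.42);print('case',r.x,np.degrees(r.x[2]),np.round(r.fun,1))
c,s=np.cos(r.x[2]),np.sin(r.x[2])
for y in (.05,-.05): print('nest',r.x[0]-s*y,r.x[1]+c*y)
P=[([-.05,-.023,.03],(316,361)),([-.05,.023,.03],(316,415)),([.05,.023,.03],(396,416)),([.05,-.023,.03],(396,366)),([-.05,-.023,0],(296,359)),([-.05,.023,0],(296,415))]
r=fitshell([(w2,np.array(m),np.array(p)/1.42) for m,p in P],[.555,-.168,.055,.12]);print('shell_b',r.x,np.degrees(r.x[3]),np.round(r.fun,1))
e=rackR(r.x[3]).apply([0,-.1,0]);print('shell_a guess',r.x[:3]+e)
# target preview: 60mm above along normal
Rt=rackR(r.x[3])*R.from_matrix(np.array([[-1,0,0],[0,1,0],[0,0,-1.]]))
p=r.x[:3]+rackR(r.x[3]).apply([-.0,0,.11]);print(p,Rt.as_quat());rows(p,Rt,8)
E
```

```text
case [0.51721956 0.22190815 1.33320011] 76.38673969026524 [-2.2 -0.9 -0.2  1.8  1.9 -0.1  1.7 -0.9]
nest 0.4686242328884986 0.23367649933394016
nest 0.565814888306831 0.2101397939707216
shell_b [ 0.55369645 -0.16430315  0.05149303  0.14370015] 8.233411912933688 [ 1.6 -1.3  0.9  0.4 -0.5 -0.7  0.1  0.4 -0.8  1.5 -1.5 -0.4]
shell_a guess [ 0.56801706 -0.26327244  0.05149303]
[ 0.60006687 -0.15759347  0.15101571] [-0.07005799  0.97337953 -0.01566633 -0.21766657]
8 rows of [-0.461, -0.046, 0.384, 0.002, 0.367, -0.007]
  mid [ 0.548 -0.158  0.231]
```

drive_tool([
  [-0.46, -0.05, 0.38, 0, 0.37, 0, 0.75],
  [-0.46, -0.05, 0.38, 0, 0.37, 0, 0.75],
  [-0.46, -0.05, 0.38, 0, 0.37, 0, 0.75],
  [-0.46, -0.05, 0.38, 0, 0.37, 0, 0.75],
  [-0.46, -0.05, 0.38, 0, 0.37, 0, 0.75],
  [-0.46, -0.05, 0.38, 0, 0.37, 0, 0.75],
  [-0.46, -0.05, 0.38, 0, 0.37, 0, 0.75],
  [-0.46, -0.05, 0.38, 0, 0.37, 0, 0.75],
  [0, 0, 0, 0, 0, 0, 0.75],
  [0, 0, 0, 0, 0, 0, 0.75],
])

```text
time_s: 6.05
ee_pos: [0.5994, -0.1602, 0.1512]
ee_rot: [-0.065, 0.973, -0.015, -0.22]
wrist_force: [-0.0, 0.4, 0.8]
gripper_width: 0.0686
grasp_force: 0.0
```

```bash
python3 - <<'E'
from h import *
w,D=look('w3',('shell_a','tab_a'));
# overlay predicted shell_b from fit
v=[.5537,-.1643,.0515,.1437];im=w['color'][:,:,::-1].copy()
Q=rackR(v[3])
for m in ([-.05,-.023,.03],[-.05,.023,.03],[.05,.023,.03],[.05,-.023,.03],[-.05,-.023,0],[-.05,.023,0]):
    p=proj(w,v[:3]+Q.apply(m));print(np.round(p*1.42,0),end='');cv2.circle(im,(int(p[1]),int(p[0])),2,(0,0,255),-1)
cv2.imwrite('pics/w3.png',cv2.resize(im,None,fx=1.42,fy=1.42))
E
```

```text
shell_a [([203.7, 280.3], 0.97), ([207.1, 162.0], 0.95), ([36.6, 271.9], 0.91)]
tab_a [([128.7, 155.2], 0.93), ([280.3, 280.7], 0.71), ([25.5, 329.0], 0.66)]
[217. 357.][216. 444.][392. 442.][393. 362.][213. 361.][212. 439.]
```

View pics/w3.png

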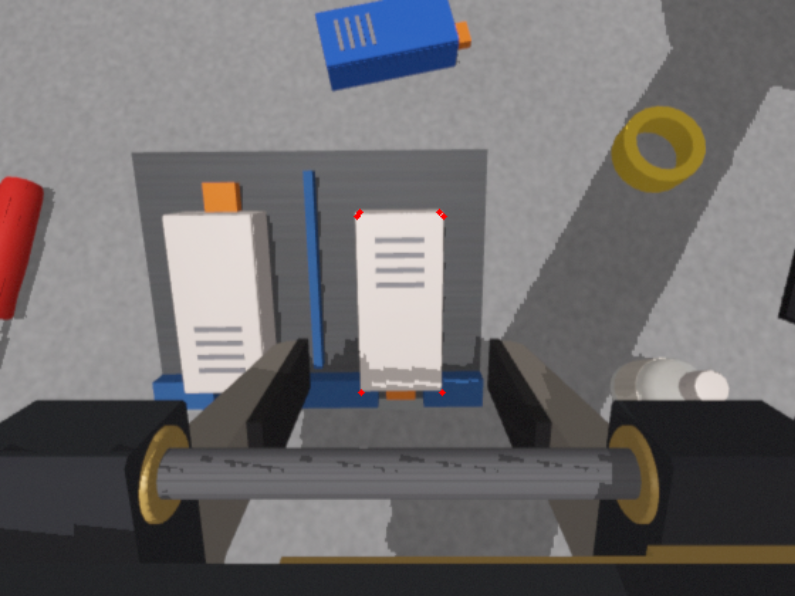

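The overlay fits shell_b. Its top corners show at (356,212), (444,211), (442,391) and (362,391), with its tab at the ledge notch (400,394). shell_a's top corners are at (164,214), (254,213), (262,392) and (183,392), with its tab up the slope at (221,197).

```bash
python3 - <<'E'
from h import *
w2,_=pickle.load(open('w2.pkl','rb'));w,_=pickle.load(open('w3.pkl','rb'))
T4=[[-.05,-.023,.03],[-.05,.023,.03],[.05,.023,.03],[.05,-.023,.03]]
A=[(w,np.array(m),np.array(p)/1.42) for m,p in zip(T4,[(213,164),(212,254),(392,262),(392,183)])]
B=[(w,np.array(m),np.array(p)/1.42) for m,p in zip(T4,[(212,356),(211,444),(391,442),(391,362)])]
B2=[(w2,np.array(m),np.array(p)/1.42) for m,p in zip(T4,[(316,361),(316,415),(396,416),(396,366)])]
for n,O in (('a',A),('b',B),('b2',B+B2)):
    r=fitshell(O,[.555,-.168,.055,.12]);print(n,np.round(r.x,4),np.round(r.fun,1))
v=r.x; Q=rackR(v[3]);Rt=Q*R.from_matrix(np.array([[-1,0,0],[0,1,0],[0,0,-1.]]))
p=v[:3]+Q.apply([0,0,.009]);rows(p,Rt,8)
E
```

```text
a [ 0.5666 -0.263   0.0559  0.1166] [-0.8 -0.1  1.  -0.5  0.4  1.1 -0.7 -0.4]
b [ 0.5527 -0.1645  0.0557  0.1467] [ 0.2 -0.4  0.2  0.6 -0.6  0.3  0.1 -0.5]
b2 [ 0.5523 -0.1644  0.0542  0.1442] [ 0.3  0.1  0.5  0.7 -1.   0.2 -0.5 -0.3  1.1 -1.4  0.4  0.6 -0.5 -0.6
  0.   0.3]
8 rows of [0.001, 0.01, 0.318, 0.004, -0.0, -0.009]
  mid [ 0.578 -0.162  0.108]
```

drive_tool([
  [0, 0.01, 0.32, 0, 0, 0, 0.65],
  [0, 0.01, 0.32, 0, 0, 0, 0.65],
  [0, 0.01, 0.32, 0, 0, 0, 0.65],
  [0, 0.01, 0.32, 0, 0, 0, 0.65],
  [0, 0.01, 0.32, 0, 0, 0, 0.65],
  [0, 0.01, 0.32, 0, 0, 0, 0.65],
  [0, 0.01, 0.32, 0, 0, 0, 0.65],
  [0, 0.01, 0.3, 0, 0, 0, 0.65],
  [0, 0, 0, 0, 0, 0, 0.3],
  [0, 0, 0, 0, 0, 0, 0.3],
], newtons=20)

```text
time_s: 7.2
ee_pos: [0.5561, -0.1635, 0.0602]
ee_rot: [-0.065, 0.973, -0.015, -0.22]
wrist_force: [-0.8, 0.9, 0.1]
gripper_width: 0.0459
grasp_force: 15.4
```

drive_tool([
  [0, 0, 0, 0, 0, 0, 0.3],
  [0, 0, 0, 0, 0, 0, 0.3],
  [0, 0, -0.1, 0, 0, 0, 0.3],
  [0, 0, -0.2, 0, 0, 0, 0.3],
  [0, 0, -0.3, 0, 0, 0, 0.3],
  [0, 0, -0.5, 0, 0, 0, 0.3],
  [0, 0, -0.5, 0, 0, 0, 0.3],
  [0, 0, -0.5, 0, 0, 0, 0.3],
  [0, 0, -0.5, 0, 0, 0, 0.3],
  [0, 0, -0.5, 0, 0, 0, 0.3],
])

```text
time_s: 8.2
ee_pos: [0.61, -0.156, 0.1743]
ee_rot: [-0.065, 0.973, -0.015, -0.219]
wrist_force: [0.2, -0.1, -0.5]
gripper_width: 0.0458
grasp_force: 19.9
```

```bash
cat >> h.py <<'E'
def line(p,Rt,N,start=None,lift=0.,g=1):
    # straight line (plus half-sine lift in z), even turn; prints one row per step
    if start is None:
        o=observe();p0,R0=np.array(o['ee_pos']),R.from_quat(o['ee_rot'])
    else: p0,R0=start
    rv=(R0.inv()*Rt).as_rotvec();out=[];P,Q=p0,R0
    for k in range(1,N+1):
        s=k/N;pk=p0+(np.array(p)-p0)*s+np.array([0,0,lift*np.sin(np.pi*s)])
        d=np.round(Q.inv().apply(pk-P)/.04,2);t=np.round(rv/N/.15,2)
        out.append(d.tolist()+t.tolist()+[g]);P=P+Q.apply(d*.04);Q=Q*R.from_rotvec(t*.15)
    for i in range(0,N,10): print(out[i:i+10])
    print('end',np.round(P,4),'err',np.round((P-p)*1000,1),np.round((Q.inv()*Rt).magnitude(),3))
    return P,Q
E
python3 - <<'E'
from h import *
print(np.round(R.from_quat(observe()['ee_rot']).as_matrix(),3))
line([.566,.21,.20],down(-13.6),18,lift=.06,g=.3)
E
```

```text
[[-0.896 -0.133 -0.424]
 [-0.12   0.991 -0.057]
 [ 0.428 -0.    -0.904]]
[[0.12, 0.51, -0.27, -0.16, -0.11, 0.71, 0.3], [0.17, 0.5, -0.25, -0.16, -0.11, 0.71, 0.3], [0.21, 0.49, -0.24, -0.16, -0.11, 0.71, 0.3], [0.25, 0.48, -0.2, -0.16, -0.11, 0.71, 0.3], [0.28, 0.45, -0.17, -0.16, -0.11, 0.71, 0.3], [0.32, 0.42, -0.13, -0.16, -0.11, 0.71, 0.3], [0.34, 0.4, -0.08, -0.16, -0.11, 0.71, 0.3], [0.37, 0.36, -0.05, -0.16, -0.11, 0.71, 0.3], [0.4, 0.33, 0.0, -0.16, -0.11, 0.71, 0.3], [0.42, 0.28, 0.05, -0.16, -0.11, 0.71, 0.3]]
[[0.44, 0.25, 0.09, -0.16, -0.11, 0.71, 0.3], [0.46, 0.2, 0.13, -0.16, -0.11, 0.71, 0.3], [0.48, 0.15, 0.16, -0.16, -0.11, 0.71, 0.3], [0.48, 0.1, 0.19, -0.16, -0.11, 0.71, 0.3], [0.5, 0.05, 0.22, -0.16, -0.11, 0.71, 0.3], [0.5, -0.02, 0.23, -0.16, -0.11, 0.71, 0.3], [0.5, -0.07, 0.24, -0.16, -0.11, 0.71, 0.3], [0.49, -0.12, 0.23, -0.16, -0.11, 0.71, 0.3]]
end [0.5662 0.21   0.2   ] err [0.2 0.  0. ] 0.013
```

drive_tool([
  [0.12, 0.51, -0.27, -0.16, -0.11, 0.71, 0.3],
  [0.17, 0.5, -0.25, -0.16, -0.11, 0.71, 0.3],
  [0.21, 0.49, -0.24, -0.16, -0.11, 0.71, 0.3],
  [0.25, 0.48, -0.2, -0.16, -0.11, 0.71, 0.3],
  [0.28, 0.45, -0.17, -0.16, -0.11, 0.71, 0.3],
  [0.32, 0.42, -0.13, -0.16, -0.11, 0.71, 0.3],
  [0.34, 0.4, -0.08, -0.16, -0.11, 0.71, 0.3],
  [0.37, 0.36, -0.05, -0.16, -0.11, 0.71, 0.3],
  [0.4, 0.33, 0, -0.16, -0.11, 0.71, 0.3],
  [0.42, 0.28, 0.05, -0.16, -0.11, 0.71, 0.3],
])

```text
time_s: 9.2
ee_pos: [0.5852, 0.0479, 0.2474]
ee_rot: [0.463, 0.88, -0.007, -0.109]
wrist_force: [0.2, -0.1, -0.3]
gripper_width: 0.046
grasp_force: 19.9
```

drive_tool([
  [0.44, 0.25, 0.09, -0.16, -0.11, 0.71, 0.3],
  [0.46, 0.2, 0.13, -0.16, -0.11, 0.71, 0.3],
  [0.48, 0.15, 0.16, -0.16, -0.11, 0.71, 0.3],
  [0.48, 0.1, 0.19, -0.16, -0.11, 0.71, 0.3],
  [0.5, 0.05, 0.22, -0.16, -0.11, 0.71, 0.3],
  [0.5, -0.02, 0.23, -0.16, -0.11, 0.71, 0.3],
  [0.5, -0.07, 0.24, -0.16, -0.11, 0.71, 0.3],
  [0.49, -0.12, 0.23, -0.16, -0.11, 0.71, 0.3],
  [0, 0, 0, 0, 0, 0, 0.3],
  [0, 0, 0, 0, 0, 0, 0.3],
])

```text
time_s: 10.2
ee_pos: [0.5653, 0.2106, 0.1989]
ee_rot: [0.788, 0.615, 0.0, 0.002]
wrist_force: [0.3, -0.3, -0.9]
gripper_width: 0.0454
grasp_force: 19.9
```

```bash
python3 - <<'E'
from h import *
w,D=look('w4');save(w,'w4.png',None,1.42);o=observe()
print(o['ee_pos'],np.round(R.from_quat(o['ee_rot']).as_matrix(),3))
E
```

```text
shell_a [([247.4, 279.7], 0.62)]
tab_a [([355.9, 279.3], 0.59)]
nest0 [([189.8, 187.4], 0.92)]
lid_edge [([28.5, 168.9], 0.81)]
lid_hinge [([108.6, 229.7], 0.67)]
case [([188.6, 231.6], 0.87)]
rack [([187.9, 187.8], 0.75)]
[0.56554954 0.20909591 0.19843438] [[ 0.248  0.969  0.003]
 [ 0.969 -0.248 -0.003]
 [-0.002  0.003 -1.   ]]
```

View pics/w4.png

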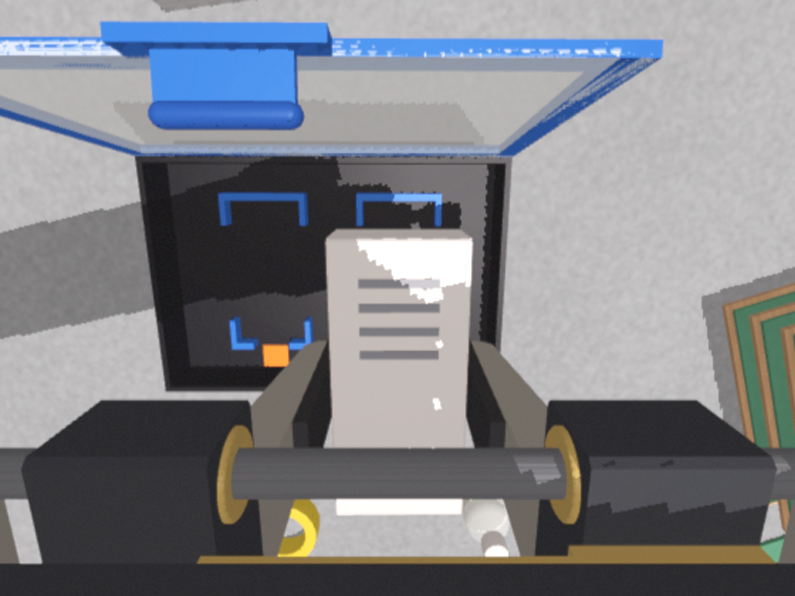

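The view shows the case squarely aligned. Rim corners are at (137,157), (511,157) and (165,390), the free near nest's fences are at (219..307,193) and (233..312,347), and shell_b is held at (400,340).

```bash
python3 - <<'E'
from h import *
w1,_=pickle.load(open('w1.pkl','rb'));w,D=pickle.load(open('w4.pkl','rb'))
print('near nest tip',atz(w,D['nest0'][0][0],.006))
# corners (case frame): near=+y
O=[(w,[.085,.125],(157,137)),(w,[.085,-.125],(157,511)),(w,[-.085,.125],(390,165)),
   (w1,[-.085,.125],(118,425)),(w1,[.085,.125],(190,600)),(w1,[.085,-.125],(425,487)),(w1,[-.085,-.125],(368,328))]
def fit(O):
    def f(v):
        c,s=np.cos(v[2]),np.sin(v[2])
        return np.concatenate([proj(im,[v[0]+c*m[0]-s*m[1],v[1]+s*m[0]+c*m[1],.042])-np.array(p)/1.42 for im,m,p in O])
    return least_squares(f,[.515,.22,1.36])
for S in (O[:3],O):
    r=fit(S);x,y,a=r.x;c,s=np.cos(a),np.sin(a);print(np.round([x,y,np.degrees(a)],4),np.round(r.fun,1))
    print('near',x-s*.05,y+c*.05,'far',x+s*.05,y-c*.05)
# floor-mark check + fence outer corners of near nest in case frame at z=.018
for p in [(193,219),(193,307),(347,233),(347,312)]:
    q=atz(w,np.array(p)/1.42,.018)[:2]-[x,y];print('fence',np.round([c*q[0]+s*q[1],-s*q[0]+c*q[1]],4))
for p in [(345,263),(345,288),(366,263),(366,289)]:
    q=atz(w,np.array(p)/1.42,.006)[:2]-[x,y];print('mark',np.round([c*q[0]+s*q[1],-s*q[0]+c*q[1]],4))
# held shell: top corners at TCP z+24mm
o=observe();z=o['ee_pos'][2]+.024;Q=R.from_quat(o['ee_rot'])
for p in [(239,327),(239,472)]: print('shell in tool',np.round(Q.inv().apply(atz(w,np.array(p)/1.42,z)-o['ee_pos']),4))
E
```

```text
near nest tip [0.46610999 0.23465489 0.006     ]
[ 0.5175  0.2199 75.6747] [-1.  -1.5  0.3  1.2  1.2  0.3]
near 0.4690632931625486 0.23230627188808242 far 0.5659539579256677 0.20756361475993898
[ 0.5175  0.2208 75.9921] [-1.1 -2.3 -1.4  0.6  1.1  0.5 -2.3 -1.   0.6  1.3  2.1 -1.6  1.2 -2.2]
near 0.4689701477336233 0.23289347542018027 far 0.5659963784868649 0.20868788627596166
fence [0.0598 0.0799]
fence [0.0597 0.0163]
fence [-0.0586  0.0803]
fence [-0.0587  0.0182]
mark [-0.0614  0.0602]
mark [-0.0614  0.0399]
mark [-0.0797  0.0615]
mark [-0.0798  0.0401]
shell in tool [ 0.0528 -0.0227 -0.0242]
shell in tool [ 0.053   0.0221 -0.0241]
```

drive_tool([
  [-0.05, 0.03, 0.5, 0, 0, 0, 0.3],
  [0, 0, 0.5, 0, 0, 0, 0.3],
  [0, 0, 0.5, 0, 0, 0, 0.3],
  [0, 0, 0.5, 0, 0, 0, 0.3],
  [0, 0, 0.5, 0, 0, 0, 0.3],
  [0, 0, 0.5, 0, 0, 0, 0.3],
  [0, 0, 0.5, 0, 0, 0, 0.3],
  [0, 0, 0.5, 0, 0, 0, 0.3],
  [0, 0, 0.3, 0, 0, 0, 0.3],
  [0, 0, 0.2, 0, 0, 0, 0.3],
])

```text
time_s: 11.6
ee_pos: [0.5662, 0.2067, 0.0173]
ee_rot: [0.79, 0.614, -0.001, 0.002]
wrist_force: [0.5, 0.5, -1.5]
gripper_width: 0.0458
grasp_force: 19.9
```

```bash
python3 - <<'E'
from h import *
o=observe();print(o['ee_pos'],o['wrist_force'],o['torque'],o['gripper_width'],np.round(R.from_quat(o['ee_rot']).as_matrix(),3))
E
```

```text
[0.56617131 0.20670508 0.01729739] [ 0.52735054  0.50272511 -1.52814641] [-0.03721251  0.08909758  0.00018159] 0.04581104857731278 [[ 0.247  0.969  0.002]
 [ 0.969 -0.247 -0.004]
 [-0.003  0.002 -1.   ]]
```

drive_tool([
  [0, 0, 0.04, 0, 0, 0, 0.3],
  [0, 0, 0.04, 0, 0, 0, 0.3],
  [0, 0, 0.03, 0, 0, 0, 0.3],
  [0, 0, 0, 0, 0, 0, 0.7],
  [0, 0, 0, 0, 0, 0, 0.7],
  [0, 0, 0, 0, 0, 0, 0.7],
  [0, 0, 0, 0, 0, 0, 0.7],
  [0, 0, -0.3, 0, 0, 0, 0.7],
  [0, 0, -0.7, 0, 0, 0, 0.7],
  [0, 0, -0.9, 0, 0, 0, 0.7],
])

```text
time_s: 12.6
ee_pos: [0.5653, 0.2067, 0.0902]
ee_rot: [0.79, 0.613, -0.001, 0.002]
wrist_force: [0.3, 0.5, 0.4]
gripper_width: 0.0643
grasp_force: 0.0
```

drive_tool([
  [0, 0, -0.9, 0, 0, 0, 0.7],
  [0, 0, -0.9, 0, 0, 0, 0.7],
  [0, 0, -0.9, 0, 0, 0, 0.7],
  [0, 0, -0.4, 0, 0, 0, 0.7],
  [0, 0, 0, 0, 0, 0, 0.7],
  [0, 0, 0, 0, 0, 0, 0.7],
  [0, 0, 0, 0, 0, 0, 0.7],
  [0, 0, 0, 0, 0, 0, 0.7],
  [0, 0, 0, 0, 0, 0, 0.7],
  [0, 0, 0, 0, 0, 0, 0.7],
])

```text
time_s: 13.6
ee_pos: [0.5657, 0.2075, 0.2131]
ee_rot: [0.79, 0.614, -0.001, 0.002]
wrist_force: [0.0, -0.8, 0.5]
gripper_width: 0.0643
grasp_force: 0.0
```

```bash
python3 - <<'E'
from h import *
w,D=look('w5',('shell_a','tab_a','nest0','lid_edge','lid_hinge'));save(w,'w5.png',None,1.42)
for q,z in (('shell_a',.006),('nest0',.006),('tab_a',.010)): print(q,[np.round(atz(w,p,z),4) for p,c in D[q]])
# shell_a preview pose: tool y azimuth rack -> -90; shell_a fit
v=np.array([.5666,-.263,.0559,.135]);Q=rackR(v[3])
Rt=Q*R.from_matrix(np.diag([1.,-1,-1]))
print(np.round(Rt.as_matrix(),3))
line(v[:3]+Q.apply([0,0,.11]),Rt,18,lift=.06,g=.65)
E
```

```text
shell_a [([185.9, 280.3], 0.56)]
tab_a [([31.0, 172.2], 0.68), ([242.7, 279.2], 0.59)]
nest0 [([28.1, 172.8], 0.61), ([185.7, 191.9], 0.57)]
lid_edge [([33.0, 170.2], 0.86)]
lid_hinge [([105.4, 229.7], 0.88)]
shell_a [array([0.5664, 0.2079, 0.006 ])]
nest0 [array([0.5003, 0.3939, 0.006 ]), array([0.4682, 0.2332, 0.006 ])]
tab_a [array([0.4997, 0.3902, 0.01  ]), array([0.5484, 0.1426, 0.01  ])]
[[ 0.897  0.135 -0.422]
 [ 0.122 -0.991 -0.057]
 [-0.426  0.    -0.905]]
[[-0.61, 0.22, -0.18, 0.1, -0.14, 0.43, 0.65], [-0.6, 0.26, -0.16, 0.1, -0.14, 0.43, 0.65], [-0.58, 0.3, -0.13, 0.1, -0.14, 0.43, 0.65], [-0.56, 0.33, -0.11, 0.1, -0.14, 0.43, 0.65], [-0.54, 0.37, -0.07, 0.1, -0.14, 0.43, 0.65], [-0.51, 0.4, -0.03, 0.1, -0.14, 0.43, 0.65], [-0.48, 0.44, 0.01, 0.1, -0.14, 0.43, 0.65], [-0.45, 0.46, 0.06, 0.1, -0.14, 0.43, 0.65], [-0.4, 0.5, 0.1, 0.1, -0.14, 0.43, 0.65], [-0.36, 0.53, 0.15, 0.1, -0.14, 0.43, 0.65]]
[[-0.31, 0.56, 0.19, 0.1, -0.14, 0.43, 0.65], [-0.25, 0.58, 0.23, 0.1, -0.14, 0.43, 0.65], [-0.21, 0.61, 0.26, 0.1, -0.14, 0.43, 0.65], [-0.14, 0.62, 0.29, 0.1, -0.14, 0.43, 0.65], [-0.09, 0.63, 0.31, 0.1, -0.14, 0.43, 0.65], [-0.04, 0.65, 0.33, 0.1, -0.14, 0.43, 0.65], [0.02, 0.65, 0.33, 0.1, -0.14, 0.43, 0.65], [0.07, 0.65, 0.33, 0.1, -0.14, 0.43, 0.65]]
end [ 0.6129 -0.2568  0.1553] err [-0.1 -0.1 -0.2] 0.01
```

View pics/w5.png

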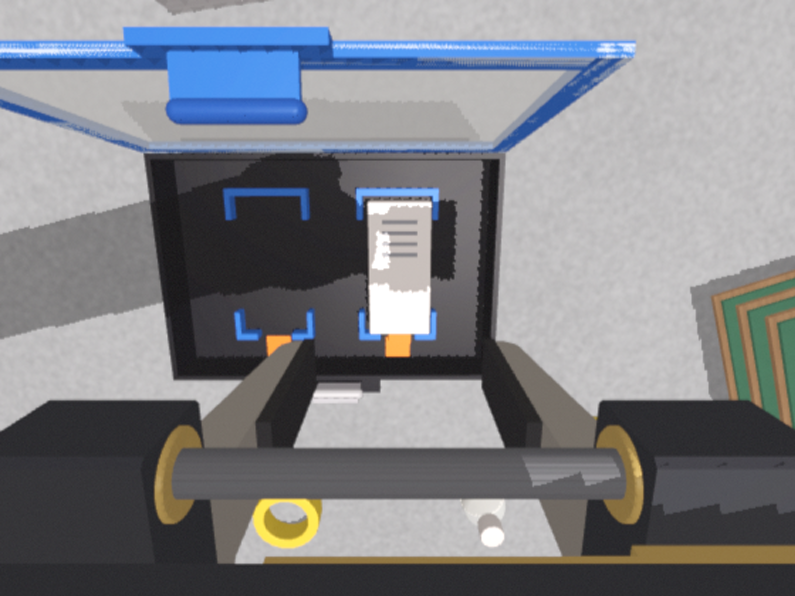

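shell_b lies flat in the far nest (top face (370-431,200-334)), with its tab in the gap at (398,345). Next is shell_a.

drive_tool([
  [-0.61, 0.22, -0.18, 0.1, -0.14, 0.43, 0.65],
  [-0.6, 0.26, -0.16, 0.1, -0.14, 0.43, 0.65],
  [-0.58, 0.3, -0.13, 0.1, -0.14, 0.43, 0.65],
  [-0.56, 0.33, -0.11, 0.1, -0.14, 0.43, 0.65],
  [-0.54, 0.37, -0.07, 0.1, -0.14, 0.43, 0.65],
  [-0.51, 0.4, -0.03, 0.1, -0.14, 0.43, 0.65],
  [-0.48, 0.44, 0.01, 0.1, -0.14, 0.43, 0.65],
  [-0.45, 0.46, 0.06, 0.1, -0.14, 0.43, 0.65],
  [-0.4, 0.5, 0.1, 0.1, -0.14, 0.43, 0.65],
  [-0.36, 0.53, 0.15, 0.1, -0.14, 0.43, 0.65],
])

```text
time_s: 14.9
ee_pos: [0.5922, -0.0509, 0.2406]
ee_rot: [0.937, 0.326, -0.126, 0.007]
wrist_force: [0.1, -0.8, -0.4]
gripper_width: 0.0597
grasp_force: 0.0
```

drive_tool([
  [-0.31, 0.56, 0.19, 0.1, -0.14, 0.43, 0.65],
  [-0.25, 0.58, 0.23, 0.1, -0.14, 0.43, 0.65],
  [-0.21, 0.61, 0.26, 0.1, -0.14, 0.43, 0.65],
  [-0.14, 0.62, 0.29, 0.1, -0.14, 0.43, 0.65],
  [-0.09, 0.63, 0.31, 0.1, -0.14, 0.43, 0.65],
  [-0.04, 0.65, 0.33, 0.1, -0.14, 0.43, 0.65],
  [0.02, 0.65, 0.33, 0.1, -0.14, 0.43, 0.65],
  [0.07, 0.65, 0.33, 0.1, -0.14, 0.43, 0.65],
  [0, 0, 0, 0, 0, 0, 0.65],
  [0, 0, 0, 0, 0, 0, 0.65],
])

```text
time_s: 15.9
ee_pos: [0.6126, -0.2572, 0.1548]
ee_rot: [0.974, 0.068, -0.217, 0.01]
wrist_force: [-0.9, 0.8, -0.6]
gripper_width: 0.0594
grasp_force: 0.0
```

```bash
python3 - <<'E'
from h import *
w,D=look('w6',('shell_a','tab_a'))
v=np.array([.5666,-.263,.0559,.135]);Q=rackR(v[3]);im=w['color'][:,:,::-1].copy()
for m in ([-.05,-.023,.03],[-.05,.023,.03],[.05,.023,.03],[.05,-.023,.03],[.05,-.023,0],[.05,.023,0]):
    p=proj(w,v[:3]+Q.apply(m));print(np.round(p*1.42,0),end='');cv2.circle(im,(int(p[1]),int(p[0])),2,(0,0,255),-1)
cv2.imwrite('pics/w6.png',cv2.resize(im,None,fx=1.42,fy=1.42))
Rt=Q*R.from_matrix(np.diag([1.,-1,-1]));rows(v[:3]+Q.apply([0,0,.008]),Rt,8)
E
```

```text
shell_a [([295.1, 218.9], 0.77), ([207.3, 282.8], 0.57)]
tab_a [([278.1, 282.7], 0.61)]
[393. 439.][392. 359.][216. 356.][216. 444.][212. 440.][211. 361.]8 rows of [-0.003, 0.005, 0.322, -0.005, -0.004, 0.007]
  mid [ 0.592 -0.259  0.11 ]
```

View pics/w6.png

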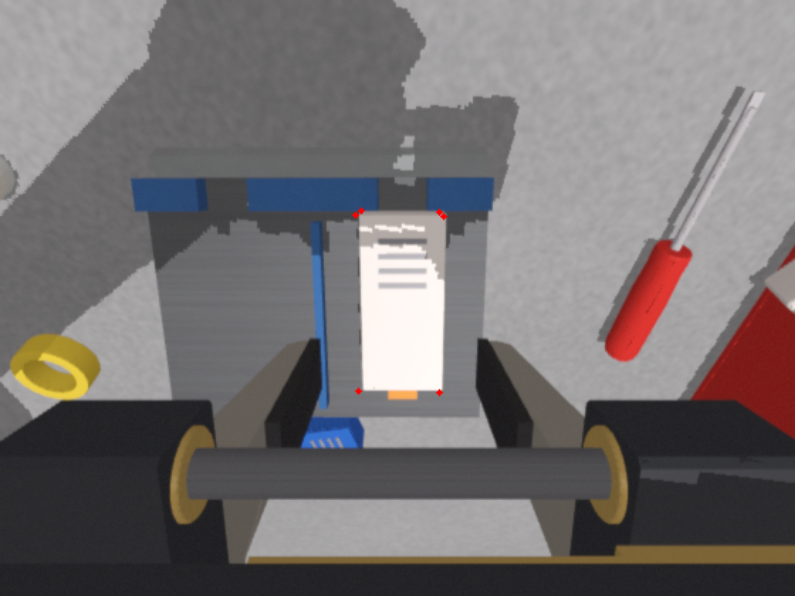

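The overlay fits shell_a: its corners are at (360,211), (444,211), (443,391) and (362,391), its tab is up the slope at (402,395), and it stands about 1 mm to the right of the model. I go down and grip.

drive_tool([
  [0, 0.01, 0.32, 0, 0, 0, 0.65],
  [0, 0.01, 0.32, 0, 0, 0, 0.65],
  [0, 0.01, 0.32, 0, 0, 0, 0.65],
  [0, 0.01, 0.32, 0, 0, 0, 0.65],
  [0, 0.01, 0.32, 0, 0, 0, 0.65],
  [0, 0.01, 0.32, 0, 0, 0, 0.65],
  [0, 0, 0.32, 0, 0, 0, 0.65],
  [0, 0, 0.32, 0, 0, 0, 0.65],
  [0, 0, 0, 0, 0, 0, 0.3],
  [0, 0, 0, 0, 0, 0, 0.3],
], newtons=20)

```text
time_s: 17.05
ee_pos: [0.5702, -0.2644, 0.0624]
ee_rot: [0.974, 0.068, -0.216, 0.011]
wrist_force: [-0.2, 0.2, 0.2]
gripper_width: 0.046
grasp_force: 14.7
```

drive_tool([
  [0, 0, 0, 0, 0, 0, 0.3],
  [0, 0, 0, 0, 0, 0, 0.3],
  [0, 0, -0.1, 0, 0, 0, 0.3],
  [0, 0, -0.2, 0, 0, 0, 0.3],
  [0, 0, -0.3, 0, 0, 0, 0.3],
  [0, 0, -0.5, 0, 0, 0, 0.3],
  [0, 0, -0.5, 0, 0, 0, 0.3],
  [0, 0, -0.5, 0, 0, 0, 0.3],
  [0, 0, -0.5, 0, 0, 0, 0.3],
  [0, 0, -0.5, 0, 0, 0, 0.3],
])

```text
time_s: 18.05
ee_pos: [0.6231, -0.2581, 0.1768]
ee_rot: [0.974, 0.068, -0.216, 0.011]
wrist_force: [-0.8, 0.3, -1.2]
gripper_width: 0.0458
grasp_force: 20.0
```

```bash
python3 - <<'E'
from h import *
n=np.array([.4692,.2329]);u=np.array([np.cos(np.radians(76)),np.sin(np.radians(76))])
line([n[0],n[1],.20],down(-14.3),18,lift=.06,g=.3)
E
```

```text
[[-0.23, -0.71, -0.21, -0.1, 0.14, -0.43, 0.3], [-0.17, -0.71, -0.22, -0.1, 0.14, -0.43, 0.3], [-0.12, -0.73, -0.22, -0.1, 0.14, -0.43, 0.3], [-0.06, -0.72, -0.21, -0.1, 0.14, -0.43, 0.3], [0.01, -0.72, -0.19, -0.1, 0.14, -0.43, 0.3], [0.06, -0.72, -0.17, -0.1, 0.14, -0.43, 0.3], [0.13, -0.7, -0.14, -0.1, 0.14, -0.43, 0.3], [0.18, -0.69, -0.11, -0.1, 0.14, -0.43, 0.3], [0.25, -0.67, -0.07, -0.1, 0.14, -0.43, 0.3], [0.29, -0.65, -0.03, -0.1, 0.14, -0.43, 0.3]]
[[0.35, -0.63, 0.01, -0.1, 0.14, -0.43, 0.3], [0.39, -0.6, 0.06, -0.1, 0.14, -0.43, 0.3], [0.44, -0.57, 0.09, -0.1, 0.14, -0.43, 0.3], [0.47, -0.54, 0.12, -0.1, 0.14, -0.43, 0.3], [0.51, -0.51, 0.16, -0.1, 0.14, -0.43, 0.3], [0.54, -0.48, 0.19, -0.1, 0.14, -0.43, 0.3], [0.56, -0.45, 0.2, -0.1, 0.14, -0.43, 0.3], [0.59, -0.41, 0.22, -0.1, 0.14, -0.43, 0.3]]
end [0.4691 0.233  0.1999] err [-0.1  0.1 -0.1] 0.005
```

drive_tool([
  [-0.23, -0.71, -0.21, -0.1, 0.14, -0.43, 0.3],
  [-0.17, -0.71, -0.22, -0.1, 0.14, -0.43, 0.3],
  [-0.12, -0.73, -0.22, -0.1, 0.14, -0.43, 0.3],
  [-0.06, -0.72, -0.21, -0.1, 0.14, -0.43, 0.3],
  [0.01, -0.72, -0.19, -0.1, 0.14, -0.43, 0.3],
  [0.06, -0.72, -0.17, -0.1, 0.14, -0.43, 0.3],
  [0.13, -0.7, -0.14, -0.1, 0.14, -0.43, 0.3],
  [0.18, -0.69, -0.11, -0.1, 0.14, -0.43, 0.3],
  [0.25, -0.67, -0.07, -0.1, 0.14, -0.43, 0.3],
  [0.29, -0.65, -0.03, -0.1, 0.14, -0.43, 0.3],
])

```text
time_s: 19.05
ee_pos: [0.5371, 0.0156, 0.2486]
ee_rot: [0.915, 0.39, -0.1, 0.006]
wrist_force: [0.5, 0.0, -0.9]
gripper_width: 0.0457
grasp_force: 20.0
```

drive_tool([
  [0.35, -0.63, 0.01, -0.1, 0.14, -0.43, 0.3],
  [0.39, -0.6, 0.06, -0.1, 0.14, -0.43, 0.3],
  [0.44, -0.57, 0.09, -0.1, 0.14, -0.43, 0.3],
  [0.47, -0.54, 0.12, -0.1, 0.14, -0.43, 0.3],
  [0.51, -0.51, 0.16, -0.1, 0.14, -0.43, 0.3],
  [0.54, -0.48, 0.19, -0.1, 0.14, -0.43, 0.3],
  [0.56, -0.45, 0.2, -0.1, 0.14, -0.43, 0.3],
  [0.59, -0.41, 0.22, -0.1, 0.14, -0.43, 0.3],
  [0, 0, 0, 0, 0, 0, 0.3],
  [0, 0, 0, 0, 0, 0, 0.3],
])

```text
time_s: 20.05
ee_pos: [0.4687, 0.233, 0.1993]
ee_rot: [0.79, 0.614, 0.0, 0.002]
wrist_force: [0.2, -0.4, -0.4]
gripper_width: 0.0463
grasp_force: 20.0
```

```bash
python3 - <<'E'
from h import *
w,D=look('w7',('shell_a','nest0','tab_a'))
o=observe();Q=R.from_quat(o['ee_rot']);print(o['ee_pos'],np.round(Q.as_matrix(),3))
z=o['ee_pos'][2]+.0226
# edge of held shell top (bright) along column 280
g=w['color'].astype(int).min(2);col=g[:,270:292].mean(1);r=np.argmax(np.diff(col[120:230]))+120.5
row=g[190:215].mean(0);a=np.where(row>110)[0];a=a[(a>200)&(a<360)]
print('far end row',r,col[int(r)-3:int(r)+5].round(),'cols',a.min(),a.max())
print('end in tool',np.round(Q.inv().apply(atz(w,[r,280],z)-o['ee_pos']),4))
for c in (a.min(),a.max()): print('side',np.round(Q.inv().apply(atz(w,[202,c],z)-o['ee_pos']),4))
n=np.array([.4692,.2329]);u=np.array([np.cos(np.radians(76)),np.sin(np.radians(76))])
p=np.r_[n-.001*u,.0185];print('to 18.5mm, tool units',np.round(Q.inv().apply(p-o['ee_pos'])/.04,3))
E
```

```text
shell_a [([187.2, 369.9], 0.7), ([250.4, 278.6], 0.56)]
nest0 [([186.0, 322.9], 0.19)]
tab_a [([245.5, 367.7], 0.89), ([353.5, 281.5], 0.82)]
[0.46935497 0.23194034 0.19907681] [[ 0.249  0.968  0.003]
 [ 0.968 -0.249 -0.003]
 [-0.002  0.004 -1.   ]]
far end row 161.5 [ 41.  43.  42.  57. 101. 140. 144. 144.] cols 201 359
end in tool [ 0.0553 -0.0011 -0.0227]
side [ 0.0369 -0.0369 -0.0228]
side [ 0.037   0.0349 -0.0226]
to 18.5mm, tool units [ 0.008 -0.027  4.514]
```

drive_tool([
  [-0.01, -0.02, 0.5, 0, 0, 0, 0.3],
  [0, 0, 0.5, 0, 0, 0, 0.3],
  [0, 0, 0.5, 0, 0, 0, 0.3],
  [0, 0, 0.5, 0, 0, 0, 0.3],
  [0, 0, 0.5, 0, 0, 0, 0.3],
  [0, 0, 0.5, 0, 0, 0, 0.3],
  [0, 0, 0.5, 0, 0, 0, 0.3],
  [0, 0, 0.5, 0, 0, 0, 0.3],
  [0, 0, 0.3, 0, 0, 0, 0.3],
  [0, 0, 0.2, 0, 0, 0, 0.3],
])

```text
time_s: 21.25
ee_pos: [0.4683, 0.2315, 0.0178]
ee_rot: [0.79, 0.613, -0.0, 0.002]
wrist_force: [0.4, 0.2, -1.0]
gripper_width: 0.0458
grasp_force: 20.0
```

drive_tool([
  [0, 0, 0.04, 0, 0, 0, 0.3],
  [0, 0, 0.04, 0, 0, 0, 0.3],
  [0, 0, 0.03, 0, 0, 0, 0.3],
  [0, 0, 0, 0, 0, 0, 0.7],
  [0, 0, 0, 0, 0, 0, 0.7],
  [0, 0, 0, 0, 0, 0, 0.7],
  [0, 0, 0, 0, 0, 0, 0.7],
  [0, 0, -0.3, 0, 0, 0, 0.7],
  [0, 0, -0.7, 0, 0, 0, 0.7],
  [0, 0, -0.9, 0, 0, 0, 0.7],
])

```text
time_s: 22.25
ee_pos: [0.4671, 0.2317, 0.0907]
ee_rot: [0.79, 0.613, -0.001, 0.002]
wrist_force: [0.0, 0.9, 0.9]
gripper_width: 0.0649
grasp_force: 0.0
```

drive_tool([
  [0, 0, -0.9, 0, 0, 0, 0.7],
  [0, 0, -0.9, 0, 0, 0, 0.7],
  [0, 0, -0.9, 0, 0, 0, 0.7],
  [0, 0, -0.4, 0, 0, 0, 0.7],
  [0, 0, 0, 0, 0, 0, 0.3],
  [0, 0, 0, 0, 0, 0, 0],
  [0, 0, 0, 0, 0, 0, 0],
  [0, 0, 0, 0, 0, 0, 0],
  [0, 0, 0, 0, 0, 0, 0],
  [0, 0, 0, 0, 0, 0, 0],
])

```text
time_s: 23.25
ee_pos: [0.4674, 0.2326, 0.2135]
ee_rot: [0.79, 0.614, -0.001, 0.002]
wrist_force: [0.1, -0.1, 0.8]
gripper_width: 0.0183
grasp_force: 0.0
```

```bash
python3 - <<'E'
from h import *
w,D=look('w8',('shell_a','nest0','tab_a','lid_edge','lid_hinge'));save(w,'w8.png',None,1.42)
w4,D4=pickle.load(open('w4.pkl','rb'));w5,D5=pickle.load(open('w5.pkl','rb'))
print([np.round(atz(w,p,.006),4) for p,c in D['shell_a']])
s=get_image('scene')
for q in('lid_edge','lid_hinge'):
    ds=tip_of(q,s);print(q,[(d['position'],d['conf']) for d in ds]);L=[(w,D[q][0][0]),(w4,D4[q][0][0]),(w5,D5[q][0][0])]+([(s,ds[0]['position'])] if ds else [])
    print(tri(L),tri(L[:3]))
print(observe()['ee_pos'])
E
```

```text
shell_a [([183.7, 366.7], 0.98), ([310.3, 505.8], 0.88), ([183.8, 281.4], 0.69)]
nest0 []
tab_a [([241.4, 277.8], 0.97), ([240.2, 363.2], 0.91), ([317.0, 549.8], 0.88)]
lid_edge [([33.0, 389.1], 0.61)]
lid_hinge [([107.2, 335.8], 0.95), ([240.8, 279.4], 0.28)]
[array([0.565 , 0.2108, 0.006 ]), array([0.7068, 0.006 , 0.006 ]), array([0.47 , 0.235, 0.006])]
lid_edge [([217.9, 400.9], 0.69)]
[0.54405537 0.33104511 0.20675954] [0.5446403  0.32840964 0.2112447 ]
lid_hinge [([265.9, 376.9], 0.8), ([270.0, 342.5], 0.67)]
[0.54103008 0.30223983 0.04309468] [0.54083564 0.30273016 0.04936554]
[0.46756669 0.23291124 0.21406925]
```

View pics/w8.png

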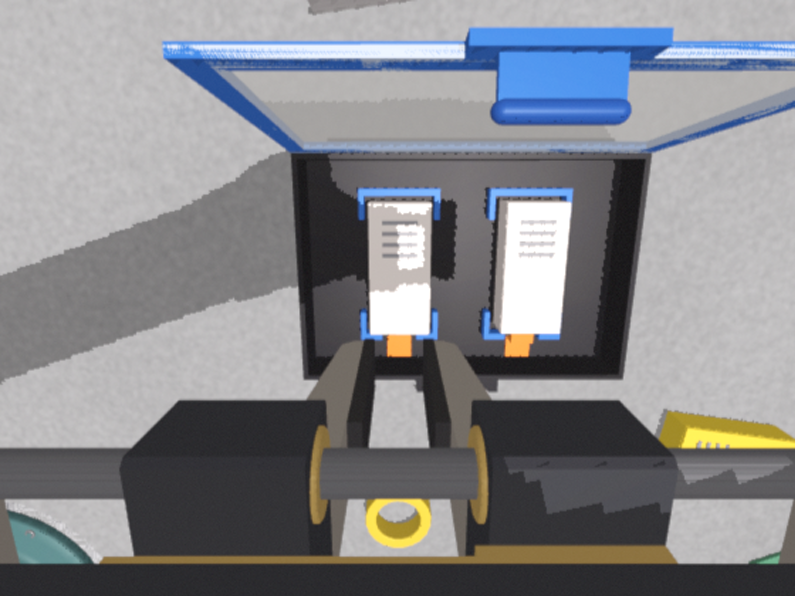

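Both shells lie in the nests, with top faces at (370-431,200-334) and (500-570,200-333) and their tabs in the gaps at (399,345) and (517,345). Next the shut fingers go over and behind the lid.

drive_tool([
  [0, 0.2, -0.7, 0, 0, 0, 0],
  [0, 0.3, -0.75, 0, 0, 0, 0],
  [0.2, 0.4, -0.7, 0, 0, 0, 0],
  [0.7, 0.38, 0, 0, 0, 0, 0],
  [0.8, 0, 0, 0, 0, 0, 0],
  [0.8, 0, 0, 0, 0, 0, 0],
  [0.8, 0, 0, 0, 0, 0, 0],
  [0.6, 0, 0, 0, 0, 0, 0],
  [0, 0, 0.4, 0, 0, 0, 0],
  [0, 0, 0.6, 0, 0, 0, 0],
])

```text
time_s: 24.7
ee_pos: [0.5561, 0.3717, 0.2595]
ee_rot: [0.789, 0.614, 0.001, 0.003]
wrist_force: [0.2, -0.1, -0.2]
gripper_width: 0.0007
grasp_force: 0.0
```

```bash
python3 - <<'E'
from h import *
o=observe();p=np.array(o['ee_pos']);a=np.radians(76);q=p[:2]-[.5175,.2208]
P=np.array([q@[np.cos(a),np.sin(a)],p[2]]);print('case x,y,z',P[0],q@[-np.sin(a),np.cos(a)],P[1],o['gripper_width'])
def tcp(t,r=.165,h=.005): return np.array([.085-r*np.cos(t)+h*np.sin(t)+.010,.043+r*np.sin(t)+h*np.cos(t)])
pts=[tcp(1.85)+[.002,0]]+[tcp(t) for t in np.linspace(1.73,.12,18)]
for k in pts:
    d=np.round((k-P)/.04,2);print([d[0],-d[1]],end=' ');P=P+d*.04
print(P)
E
```

```text
case x,y,z 0.1557387656841081 -0.0009992176447412293 0.2595143387698755 0.0007353778552906241
[np.float64(-0.21), np.float64(1.48)] [np.float64(-0.53), np.float64(-0.12)] [np.float64(-0.39), np.float64(-0.06)] [np.float64(-0.39), np.float64(-0.01)] [np.float64(-0.39), np.float64(0.01)] [np.float64(-0.39), np.float64(0.06)] [np.float64(-0.37), np.float64(0.09)] [np.float64(-0.37), np.float64(0.13)] [np.float64(-0.36), np.float64(0.16)] [np.float64(-0.34), np.float64(0.19)] [np.float64(-0.32), np.float64(0.23)] [np.float64(-0.29), np.float64(0.25)] [np.float64(-0.28), np.float64(0.29)] [np.float64(-0.24), np.float64(0.3)] [np.float64(-0.21), np.float64(0.33)] [np.float64(-0.18), np.float64(0.35)] [np.float64(-0.15), np.float64(0.36)] [np.float64(-0.11), np.float64(0.37)] [np.float64(-0.08), np.float64(0.38)] [-0.06826123  0.06791434]
```

drive_tool([
  [0, 0, 0.7, 0, 0, 0, 0],
  [-0.1, 0, 0.7, 0, 0, 0, 0],
  [-0.32, 0, 0, 0, 0, 0, 0],
  [-0.32, 0, -0.1, 0, 0, 0, 0],
  [-0.39, 0, -0.06, 0, 0, 0, 0],
  [-0.39, 0, -0.01, 0, 0, 0, 0],
  [-0.39, 0, 0.01, 0, 0, 0, 0],
  [-0.39, 0, 0.06, 0, 0, 0, 0],
  [-0.37, 0, 0.09, 0, 0, 0, 0],
  [-0.37, 0, 0.13, 0, 0, 0, 0],
])

```text
time_s: 25.7
ee_pos: [0.5256, 0.2522, 0.1994]
ee_rot: [0.79, 0.614, 0.0, 0.002]
wrist_force: [1.2, 0.6, 1.4]
gripper_width: 0.0003
grasp_force: 0.8
```

```bash
python3 - <<'E'
from h import *
o=observe();p=np.array(o['ee_pos']);a=np.radians(76);q=p[:2]-[.5175,.2208]
print('case x,y,z',q@[np.cos(a),np.sin(a)],q@[-np.sin(a),np.cos(a)],p[2],o['wrist_force'],np.round(o['torque'],2))
s=get_image('scene');t=get_image('top')
A=[(d['position'],round(d['conf'],2)) for d in tip_of('lid_edge',s)];B=[(d['position'],round(d['conf'],2)) for d in tip_of('lid_edge',t)]
print(A,B)
if A and B:
    e=tri([(s,A[0][0]),(t,B[0][0])]);q=e[:2]-[.5175,.2208];x=q@[np.cos(a),np.sin(a)];print(e,'theta',np.arctan2(e[2]-.043,.085-x))
E
```

```text
case x,y,z 0.03243292683942204 -0.00025379551413444185 0.19935651990687964 [1.21429    0.56879203 1.35021622] [ 0.15 -0.14 -0.  ]
[([204.7, 362.7], 0.91)] [([206.8, 169.9], 0.96), ([231.6, 190.3], 0.45)]
[0.5227684 0.2371564 0.1975607] theta 1.1571125568427378
```

drive_tool([
  [-0.36, 0, 0.16, 0, 0, 0, 0],
  [-0.34, 0, 0.19, 0, 0, 0, 0],
  [-0.32, 0, 0.23, 0, 0, 0, 0],
  [-0.29, 0, 0.25, 0, 0, 0, 0],
  [-0.28, 0, 0.29, 0, 0, 0, 0],
  [-0.24, 0, 0.3, 0, 0, 0, 0],
  [-0.21, 0, 0.33, 0, 0, 0, 0],
  [-0.18, 0, 0.35, 0, 0, 0, 0],
  [-0.15, 0, 0.36, 0, 0, 0, 0],
  [-0.11, 0, 0.37, 0, 0, 0, 0],
])

```text
time_s: 26.9
ee_pos: [0.5014, 0.1563, 0.0851]
ee_rot: [0.79, 0.614, -0.0, 0.002]
wrist_force: [0.8, -0.3, 1.5]
gripper_width: -0.0001
grasp_force: 0.5
```

drive_tool([
  [-0.1, 0, 0.3, 0, 0, 0, 0],
  [-0.1, 0, 0.25, 0, 0, 0, 0],
  [-0.04, 0, 0.1, 0, 0, 0, 0],
  [0, 0, 0.08, 0, 0, 0, 0],
  [0, 0, 0.08, 0, 0, 0, 0],
  [0, 0, 0.08, 0, 0, 0, 0],
  [0, 0, 0.05, 0, 0, 0, 0],
  [0, 0, 0.03, 0, 0, 0, 0],
  [0, 0, 0, 0, 0, 0, 0],
  [0, 0, 0, 0, 0, 0, 0],
])

```text
time_s: 27.9
ee_pos: [0.5, 0.15, 0.0475]
ee_rot: [0.789, 0.614, 0.001, 0.001]
wrist_force: [1.5, 5.6, 0.0]
gripper_width: 0.0007
grasp_force: 3.2
```

drive_tool([
  [0, 0, 0.03, 0, 0, 0, 0],
  [0, 0, 0.03, 0, 0, 0, 0],
  [0, 0, 0.02, 0, 0, 0, 0],
  [0, 0, 0.02, 0, 0, 0, 0],
  [0, 0, 0, 0, 0, 0, 0],
  [0, 0, 0, 0, 0, 0, 0],
  [0, 0, 0, 0, 0, 0, 0],
  [0, 0, 0, 0, 0, 0, 0],
  [0, 0, 0, 0, 0, 0, 0],
  [0, 0, 0, 0, 0, 0, 0],
])

```text
time_s: 28.9
ee_pos: [0.5002, 0.15, 0.0466]
ee_rot: [0.789, 0.614, 0.002, -0.0]
wrist_force: [-9.4, 4.1, 38.2]
gripper_width: 0.0006
grasp_force: 22.0
```

```bash
python3 - <<'E'
from h import *
o=observe();print(o['ee_pos'],o['wrist_force'],np.round(o['torque'],2))
s=get_image('scene');t=get_image('top');a=np.radians(76)
A=[(d['position'],round(d['conf'],2)) for d in tip_of('lid_edge',s)];B=[(d['position'],round(d['conf'],2)) for d in tip_of('lid_edge',t)]
print(A,B)
if A and B:
    e=tri([(s,A[0][0]),(t,B[0][0])]);q=e[:2]-[.5175,.2208];x=q@[np.cos(a),np.sin(a)];print(e,'theta',np.arctan2(e[2]-.048,.085-x))
save(s,'s9.png',(180,320,270,430),5)
E
```

```text
[0.50019713 0.15002662 0.04662193] [-9.39138412  4.09153392 38.15780305] [0.81 2.43 0.01]
[([234.1, 328.2], 0.77), ([259.1, 351.1], 0.7)] []
```

View pics/s9.png

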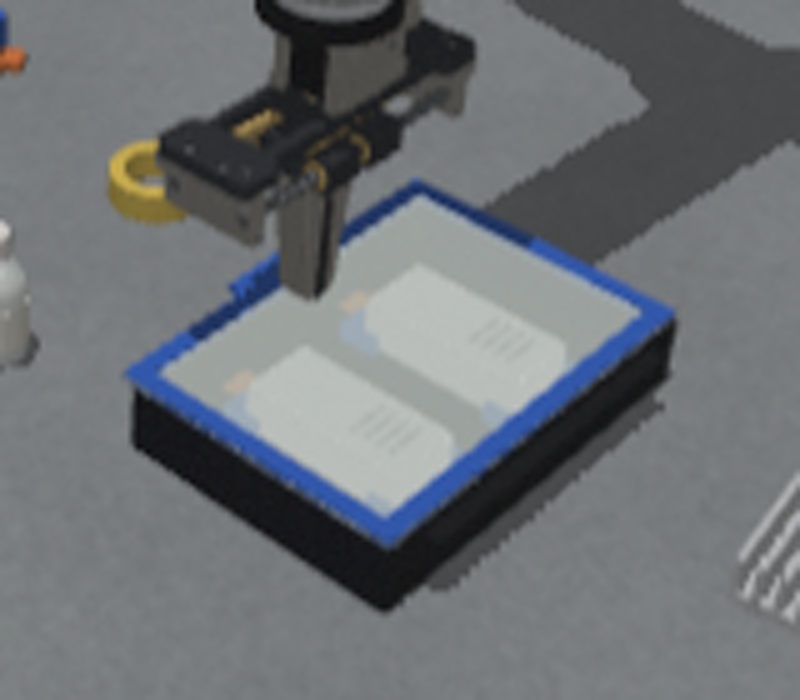

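The lid lies flat on the walls in the crop, with the shells visible beneath it at (355,420) and (470,340). It takes 38 N without giving, so it is down past the catch. I back away.

drive_tool([
  [0, 0, -0.1, 0, 0, 0, 0],
  [0, 0, -0.2, 0, 0, 0, 0],
  [0, 0, -0.5, 0, 0, 0, 0],
  [0, 0, -0.8, 0, 0, 0, 0],
  [0, 0, -0.8, 0, 0, 0, 0],
  [0, 0, -0.8, 0, 0, 0, 0],
  [0, 0, -0.8, 0, 0, 0, 0],
  [0, 0, 0, 0, 0, 0, 0],
  [0, 0, 0, 0, 0, 0, 0],
  [0, 0, 0, 0, 0, 0, 0],
])

```text
time_s: 30.1
ee_pos: [0.498, 0.1479, 0.2025]
ee_rot: [0.79, 0.614, -0.001, 0.002]
wrist_force: [-0.0, 0.4, -0.1]
gripper_width: 0.0002
grasp_force: 0.0
```

```bash
python3 - <<'E'
from h import *
o=observe();print(o['ee_pos'],o['wrist_force'],o['time_s'])
s=get_image('scene');t=get_image('top');w=get_image('wrist');a=np.radians(76)
L=[]
for im in (s,t,w):
    A=tip_of('lid_edge',im);print([(np.round(d['position'],1).tolist(),round(d['conf'],2)) for d in A])
    if A and A[0]['conf']>.5:L.append((im,A[0]['position']))
if len(L)>1:
    e=tri(L);q=e[:2]-[.5175,.2208];x=q@[np.cos(a),np.sin(a)];print(e,'theta',np.arctan2(e[2]-.048,.085-x))
E
```

```text
[0.49795359 0.14790361 0.2024726 ] [-0.01032582  0.40746599 -0.12039062] 30.1
[([236.2, 327.4], 0.87)]
[([220.2, 226.4], 0.68)]
[([206.0, 280.7], 0.71)]
[0.49389732 0.13411034 0.037668  ] theta -0.05903055770327468
```

```bash
python3 -c "
from cell import *
print(close_job())"
```

```text
the job is handed in; nothing more can be done
None
```

The job is handed in at about 30 s on the robot's clock: both shells are in their nests with the tabs at the catch end, and the lid is pressed down past its catch and stayed shut after the arm backed away, as far as the camera and force readings show; the judge's result was not returned.

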